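# Cock and fire the stone impact tester

### The arm

A 6-joint arm with a two-finger parallel gripper is mounted at the origin on the work surface; the furniture and walls round the work are solid. World frame = base frame: x ahead of the robot, y to its left, z up, the work surface at z = 0. Lengths are in m, angles in rad, forces in N, time in s.
With the tool pointing down it reaches from about 0.3 to 0.775 m from the base axis. Payload 14.6 kg.
Tool frame: the origin (TCP) lies at the very end of the fingers, on their centre line; the grasp point (between the pads) lies 19 mm behind it; z points along the fingers, y is the line along which they close (so a half turn about z gives the same grasp; the last joint's range is limited). The gripper opens to 94 mm and grips with 3 to 60 N. Pads are 16 mm wide; open, the fingers measure 119 mm over their backs; the gripper's body (75 mm by 177 mm) begins 78 mm behind the grasp point.
Start: joints at [1.214, 0.3, 1.521, -0, 1.321, -0.067], TCP at [0.157, 0.527, 0.205] pointing down, gripper open.
Joint ranges: [-3.03, 3.03], [-0.79, 2.21], [0.23, 2.52], [-1.04, 4.18], [0, 3.07], [-2.55, 2.55]. Speed limits (rad/s): [2.22, 2.22, 2.57, 3.14, 3.14, 3.14].

### API

Orientations are given as [roll, pitch, yaw] about the fixed x, y, z axes, in that order (R = Rz(yaw) Ry(pitch) Rx(roll)).
In Python, from station import ctrl gives the robot as it stands.
- The arm moves only by the shell command python3 -m pendant 'ROWS' [OPENING] [FORCE]. ROWS is JSON, a list of rows, each a list of 2 entries, a list of its own where there are three numbers: the shift along the world's x, y, z in cm, then the turn about the world's z in rad. A call has 1 to 20 rows; each row shifts and turns the commanded pose from where the row before left it; what a row does not reach is not made up. A row lasts 1/12 s, in which the tool goes at most 41.7 mm and 7.16 degrees, less where a joint would pass 70% of its speed; a pose out of reach is approached as far as the arm can. A call is refused whole if a number of a shift passes 4.17 or a number of a turn 0.125, either way. A call with a gripper value outside its range is refused whole. OPENING is the opening, from 0 (shut) to 1 (fully open), set as the call begins (- or left out, the last holds). The fingers move at their own pace and stop on an object; FORCE is the grip in N (left out, the last holds). Time passes only in rows, so rows that do not move let the fingers close. It gives the time, the measured TCP pose, the force, the opening and the grip force at its end, in the units of the state.
- ctrl.get_obs(): the state, without advancing time (a new reading comes with each control period).
- ctrl.camera(name): name is "scene" or "side" or "wrist"; returns a dict with "color" (400x640x3 uint8, red, green, blue), "intrinsics" (3x3 intrinsics, pixels), "camera_from_world" (4x4, takes a point from world to camera coordinates). Camera axes: x right, y down, z forward; pixel columns grow to the right and rows downward; lengths in m; the calibration is good to about 2 mm. A picture is of the moment at which its call begins. There is no depth.
- ctrl.hand_in(): hands the job in; it is judged then, once.
The state is a dict: "time_s": time; "qpos": joint angles; "joint_vel": joint speeds; "tau": joint torques, N m; "ee_pos": TCP position; "eef_rot": TCP orientation; "force": force on the tool from outside, world axes, zero at the start; "moment": the same for the moment, N m; "grip_width": finger opening in m; "grip_force": force on a finger pad.
Only numpy, scipy, OpenCV 4.12 (cv2) and the standard library are available. Lean on these libraries where they do the work, as an engineer would, in place of code of your own. Each camera call takes 0.05 s, during which the arm holds its last target. There are 200 camera calls.

### The job

Give the granite tile in the green impact tester one full blow: draw the black knob back until the sear catches and holds the striker by itself, then let go of the knob and press the red pad to fire it, so that the blow drives the yellow pin fully home. How far the knob must be drawn differs each time, so feel for it, and do not force the striker hard into the rubber buffer behind the catch. Keep off the yellow pin and leave the things round about where they are.

Things in the scene. Friction and masses are not known exactly. Their poses are not given: they have to be found in the camera images.
- tester: green spring impact tester fixed to the bench, base plate 360 x 150 x 12 mm. Origin on the bench under the knob's rest place; +x is the way the knob is drawn back, -x points to the yellow pin and the grey tile, z up. Green anvil block at x -85 to -55 mm and rear block at x 130 to 155 mm, both 72 mm high; nothing on it but the knob is higher.
- knob (a point): centre of the upright black cylindrical knob on the striker: 23 mm across, 73 to 100 mm above the bench, on a 12 mm stem over the carriage (top at 60 mm); at rest at x = 0, y = 0 of the tester. About 2 mm beyond the catch the collar meets the rubber buffer. Caught and let go, the striker stays drawn.
- striker: steel striker, origin at the knob's centre; slides only along the tester's x. A 150 N/m spring pulls it back to its rest at 0 (0.5 N friction). A brass catch collar is clamped on its rod, elsewhere each time: the sear catches at a draw between 34 and 64 mm. Riding up the sear's ramp adds up to 3 N, 20 to 30 mm before the catch; the pull needed never exceeds 11 N.
- trip_pad (a point): centre of the top of the round red trip pad (32 mm across) as it stands when up, a point fixed to the tester, 60 mm above the bench, at x = 78, y = -62 mm of the tester. The pad goes only straight down, 8.5 mm to a hard stop, on a spring of 2 to 4 N (up to 2 N more friction while it holds the striker); 5 to 6 mm down it lets the striker go. The collar dips it in passing.
- pin: yellow pin head, 18 mm across, in front of the striker's nose; origin at the centre of its struck face, 48 mm above the bench, at x = -38 mm of the tester at the start. A blow drives it 9 mm in -x (to x = -47 mm), its head against the anvil block; it stays where it is driven.
- buffer: black rubber over-travel buffer before the rear block, 30 x 30 mm; origin at the centre of its face, x = 98 mm of the tester, 48 mm above the bench. It yields 1 mm per 4 N and is damaged by more than 11 N: a total pull of 13 N on the knob always keeps it safe.
- felt_wheel: round felt wheel, 60 mm across, 25 mm high, loose bystander; origin at the centre of its underside
- red_tile: red granite sample tile 56 x 56 x 10 mm lying loose on the bench, bystander; origin at the centre of its underside
- wood_block: small wood block 42 x 60 x 30 mm, loose bystander; origin at the centre of its underside
- wedge_2: beech setting wedge 30 x 81 x 22 mm, loose bystander; origin at the centre of its underside

How it is judged:
On the way, in this order (a step that is already met when the one before it is completed fails the run):
1. the striker is cocked: drawn back more than 25 mm, at rest, held by the sear with the knob let go and the gripper more than 40 mm from it, the yellow pin not yet driven (x of striker in the frame of tester above 0.025 m and linear speed of striker below 0.02 m/s and contact force between the fingers and striker below 0.1 N and distance between the grasp point and striker above 0.04 m and x of pin in the frame of tester above -0.04 m), for 0.2 s.
2. the striker is fired and the pin is driven home (x of pin in the frame of tester below -0.0455 m), for 0.1 s.
At the end, for the whole second after the job is handed in: the yellow pin is driven home (at least 7.5 of its 9 mm), and the striker has come to rest, uncocked, within 12 mm of its rest place or forward of that against the pin (x of pin in the frame of tester below -0.0455 m and x of striker in the frame of tester between -0.022 and 0.012 m and linear speed of striker below 0.03 m/s); the robot touches nothing.
It fails at once if the striker is forced into the rubber buffer with more than 11 N (contact force between buffer and striker above 11 N).
It fails at once if the robot touches the yellow pin (contact force between any of the fingers, the arm and pin above 0.5 N).
It fails at once if the pin is driven while the fingers are on the striker (linear speed of pin above 0.03 m/s and contact force between the fingers and striker above 0.5 N).
It fails at once if a bystander (felt wheel, red tile, wood block, wedge) is moved more than 20 mm (distance of any of felt_wheel, red_tile, wood_block, wedge_2 from where it was at the start of the episode above 0.02 m).
It also fails if it takes over 64 s, if anything falls off the work surface, if the arm or the gripper's body presses on something with over 40 N, if the wrist force passes 120 N, or if a joint passes its speed limit or range.

## Working session

There is one attempt and no reset: what is moved stays moved. The work goes in short steps, Python scripts to look and compute and a shell command to move; the robot and the scene stay as the last step left them, time stands still between calls to the robot, and variables do not carry over. Pictures are saved under pics/ and viewed, at most 10 in all, crops included, and the job is handed in when it is done.

```bash
mkdir -p pics
python3 - <<'E'
from station import ctrl
import cv2,numpy as np
o=ctrl.get_obs();print(o['time_s'],o['ee_pos'],o['eef_rot'],o['grip_width'],o['force'])
for n in ['scene','side']:
    c=ctrl.camera(n);cv2.imwrite(f'pics/{n}0.png',c['color'][:,:,::-1]);np.savez(f'{n}0.npz',K=c['intrinsics'],T=c['camera_from_world'],c=c['color'])
E
```

```text
0.0 [0.15705835 0.52681496 0.20485745] [-3.14038720e+00 -1.17146264e-04  2.85177941e+00] 0.09371655824491994 [-0.47803233  0.54174103 -0.17742973]
```

View pics/scene0.png

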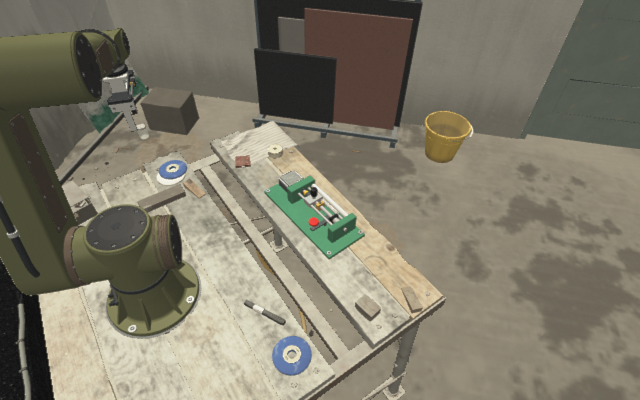

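View pics/side0.png

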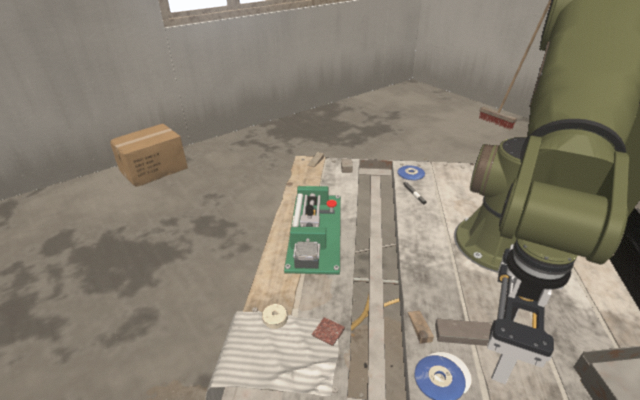

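The tester is at about (315,215) in the scene picture, with the red pad at (314,222) and the knob near (314,191). In the side picture the red pad is at (332,204) and the knob near (311,205). I'll enlarge both.

Run:
```python
import cv2,numpy as np
a=np.load('scene0.npz')['c'][165:260,255:375,::-1];b=np.load('side0.npz')['c'][180:280,275:350,::-1]
cv2.imwrite('pics/c.png',np.hstack([cv2.resize(a,None,fx=4,fy=4,interpolation=2),cv2.copyMakeBorder(cv2.resize(b,None,fx=4,fy=4,interpolation=2)[:380],0,0,0,0,0)]))
for n in ['scene','side']:
    d=np.load(n+'0.npz');h=cv2.cvtColor(d['c'],cv2.COLOR_RGB2HSV)
    def blob(m,r):
        mm=np.zeros_like(m);mm[r]=m[r];y,x=np.nonzero(mm);print(n,x.mean(),y.mean(),len(x))
    r=np.s_[165:260,255:375] if n=='scene' else np.s_[180:280,275:350]
    blob(((h[...,0]<6)|(h[...,0]>174))&(h[...,1]>170)&(h[...,2]>110),r)
    g=(h[...,0]>60)&(h[...,0]<90)&(h[...,1]>120);m=np.zeros(g.shape,np.uint8);m[r]=g[r]*255
    cs=max(cv2.findContours(m,0,2)[0],key=cv2.contourArea);print(cv2.approxPolyDP(cs,3,True)[:,0].tolist())
    print(d['K'].round(1).tolist(),d['T'].round(3).tolist())
```

```text
scene 313.1803278688525 221.39344262295083 61Traceback (most recent call last):
  File "<stdin>", line 11, in <module>
ValueError: max() iterable argument is empty
```

View pics/c.png

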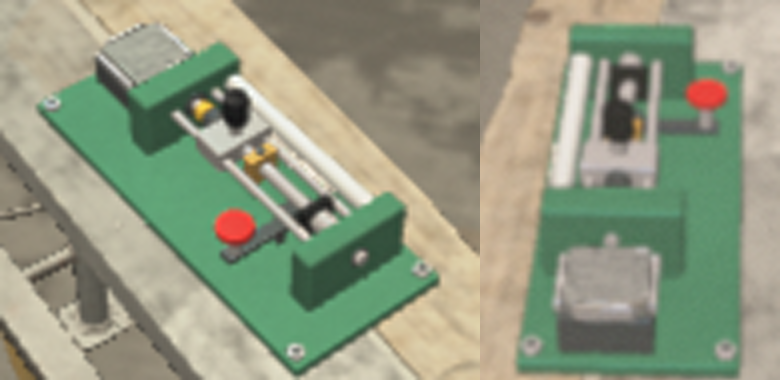

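The enlarged view gives these full-image pixels: knob centre at scene (313.8,192.2) and side (310,210), pad at scene (313.5,221.5) and side (331.8,203.5). The plate corners are visible in both. I'll fit the tester pose by least squares.

Run:
```python
import cv2,numpy as np
from scipy.optimize import least_squares
D={n:np.load(n+'0.npz') for n in ['scene','side']}
def proj(n,p):
    d=D[n];q=d['T'][:3,:3]@p+d['T'][:3,3];u=d['K']@q;return u[:2]/u[2]
obs=[('scene','k',(313.8,192.2)),('side','k',(310,210.2)),('scene','p',(313.5,221.5)),('side','p',(331.8,203.5)),
('scene','c1',(264.5,189.5)),('scene','c2',(329.5,258.5)),('scene','c3',(364.5,234.2)),('side','c1',(340.5,273.5)),('side','c4',(285,272.5))]
def pts(v):
    c=v[3];return dict(k=(0,0,.0865),p=(.078,-.062,.06),c1=(c-.18,-.075,.012),c2=(c+.18,-.075,.012),c3=(c+.18,.075,.012),c4=(c-.18,.075,.012))
def W(v,p):
    C,S=np.cos(v[2]),np.sin(v[2]);return np.array([v[0]+C*p[0]-S*p[1],v[1]+S*p[0]+C*p[1],p[2]])
f=lambda v:np.concatenate([proj(n,W(v,pts(v)[k]))-np.array(o) for n,k,o in obs])
for y0 in (0,-1.57,3,1.57):
    r=least_squares(f,[.6,0,y0,0]);print(r.cost,r.x,W(r.x,(0,0,.0865)),W(r.x,(.078,-.062,.06)))
print(f(r.x).reshape(-1,2).round(1).tolist())
# red tile, wheel, etc. on bench from scene
def ground(n,u,z):
    d=D[n];R,t=d['T'][:3,:3],d['T'][:3,3];o=-R.T@t;w=R.T@np.linalg.inv(d['K'])@np.array([*u,1]);return (o+w*(z-o[2])/w[2]).round(3)
for u,z in [((243,161),.01),((275,152),.025),((368,306),.03),((410,300),.02)]:print(ground('scene',u,z))
```

```text
30.87867285932459 [ 0.54284414  0.02799627 -1.44529365  0.00544466] [0.54284414 0.02799627 0.0865    ] [ 0.49109531 -0.057151    0.06      ]
30.87867285935172 [ 0.54284414  0.0279963  -1.44529353  0.00544471] [0.54284414 0.0279963  0.0865    ] [ 0.49109532 -0.05715098  0.06      ]
30.878672859431482 [0.54284414 0.0279963  4.83789167 0.00544471] [0.54284414 0.0279963  0.0865    ] [ 0.49109531 -0.05715097  0.06      ]
30.87867285935327 [ 0.54284414  0.02799627 -1.44529366  0.00544466] [0.54284414 0.02799627 0.0865    ] [ 0.49109531 -0.057151    0.06      ]
[[-2.6, 1.3], [2.2, -0.5], [-1.9, 1.0], [1.6, -1.9], [-1.5, 0.7], [1.2, -2.7], [1.4, -3.0], [-1.5, -1.8], [-2.8, -1.1]]
[0.455 0.37  0.01 ]
[0.574 0.336 0.025]
[ 0.478 -0.367  0.03 ]
[ 0.592 -0.411  0.02 ]
```

Both fits agree to within about 2 px: knob near (0.543,0.028), draw direction (0.125,-0.992). I'll move above it, turn the tool, and look with the wrist camera.

```bash
python3 -m pendant '[[[2.4,-3.1,0.2],-0.0725],[[2.4,-3.1,0.2],-0.0725],[[2.4,-3.1,0.2],-0.0725],[[2.4,-3.1,0.2],-0.0725],[[2.4,-3.1,0.2],-0.0725],[[2.4,-3.1,0.2],-0.0725],[[2.4,-3.1,0.2],-0.0725],[[2.4,-3.1,0.2],-0.0725],[[2.4,-3.1,0.2],-0.0725],[[2.4,-3.1,0.2],-0.0725],[[2.4,-3.1,0],-0.0725],[[2.4,-3.1,0],-0.0725],[[2.4,-3.1,0],-0.0725],[[2.4,-3.1,0],-0.0725],[[2.4,-3.1,0],-0.0725],[[2.4,-3.1,0],-0.0725],[[0,0,0],0],[[0,0,0],0]]' 1
python3 - <<'E'
from station import ctrl
import cv2,numpy as np
c=ctrl.camera('wrist');cv2.imwrite('pics/w1.png',c['color'][:,:,::-1]);np.savez('w1.npz',K=c['intrinsics'],T=c['camera_from_world'],c=c['color'])
def proj(p):
    q=c['camera_from_world'][:3]@np.r_[p,1];u=c['intrinsics']@q;return (u[:2]/u[2]).round(0)
print(proj([.5428,.028,.1]),proj([.4911,-.0572,.06]))
E
```

```text
time_s: 1.6
ee_pos: [0.5415, 0.0297, 0.2245]
eef_rot: [-3.14, -0.0, 1.689]
force: [-0.6, -0.0, -0.7]
grip_width: 0.0938
grip_force: 0.0
[321. 196.] [276. 245.]
```

View pics/w1.png

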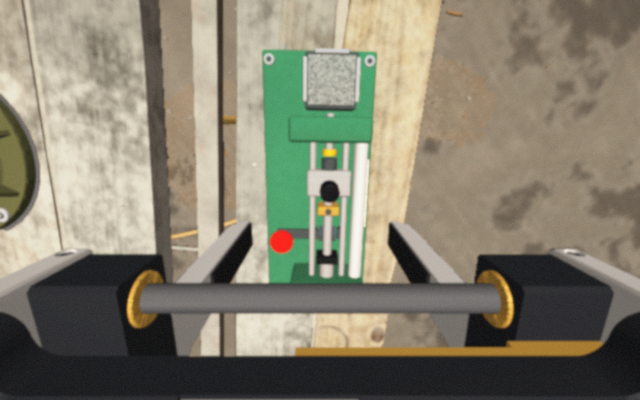

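The wrist view shows the knob top at about (329,188), the pad at (281,241), and the plate's far corners at (263,51) and (377,51). I'll refine the fit from this view.

Run:
```python
import cv2,numpy as np
from scipy.optimize import least_squares
d=np.load('w1.npz');c=d['c'];K,T=d['K'],d['T']
h=cv2.cvtColor(c,cv2.COLOR_RGB2HSV)
m=((h[...,0]<6)|(h[...,0]>174))&(h[...,1]>170)&(h[...,2]>110);m[:,:260]=0;m[:,310:]=0;y,x=np.nonzero(m[:270]);pad=(x.mean(),y.mean())
k=(c.max(2)<60);k[:172]=0;k[204:]=0;k[:,:312]=0;k[:,345:]=0;y,x=np.nonzero(k);print(pad,x.mean(),y.mean(),x.min(),x.max(),y.min(),y.max())
kn=((x.min()+x.max())/2,y.mean())
print(T[:3].round(3).tolist(),K[0,0])
def ground(u,z):
    R,t=T[:3,:3],T[:3,3];o=-R.T@t;w=R.T@np.linalg.inv(K)@np.array([*u,1]);return o+w*(z-o[2])/w[2]
P=ground(pad,.06);N=ground(kn,.088);A=ground((263,51),.012);B=ground((377,51),.012)
print('pad',P,'knob',N,'cornerA',A,'B',B,'|AB|',np.hypot(*(A-B)[:2]),'|kp|',np.hypot(*(P-N)[:2]))
e=(B-A)[:2];print('yaw from AB',np.arctan2(e[1],e[0])-np.pi/2,'yaw from kp',np.arctan2(*(P-N)[1::-1])-np.arctan2(-.062,.078))
```

```text
(np.float64(281.15384615384613), np.float64(241.13647642679902)) 329.1098901098901 191.24908424908426 321 337 182 200
[[0.993, 0.118, -0.002, -0.54], [0.115, -0.964, 0.242, -0.062], [0.026, -0.24, -0.97, 0.403]] 275.6392631337801
pad [ 0.49789008 -0.05036488  0.06      ] knob [0.55145976 0.03146405 0.088     ] cornerA [0.44737365 0.18979647 0.012     ] B [0.59429525 0.20711979 0.012     ] |AB| 0.14793936108449257 |kp| 0.09780431386662429
yaw from AB -1.4534296209095636 yaw from kp -1.4788305138691742
```

```bash
python3 -m pendant '[[[0.45,0,-3],0],[[0.4,0,-3],0],[[0,0,-3],0],[[0,0,-3],0],[[0,0,-2],0],[[0,0,-0.95],0],[[0,0,0],0],[[0,0,0],0]]' 1
python3 - <<'E'
from station import ctrl
import cv2,numpy as np
c=ctrl.camera('wrist');cv2.imwrite('pics/w2.png',c['color'][:,:,::-1])
o=ctrl.get_obs();print(o['force'],o['moment'])
E
```

```text
time_s: 2.32
ee_pos: [0.5498, 0.0317, 0.0769]
eef_rot: [3.141, 0.0, 1.693]
force: [-0.6, 0.5, 0.5]
grip_width: 0.0936
grip_force: 0.0
[-0.9943331   0.63213521  0.67586755] [-0.09912266  0.042831    0.01288453]
```

View pics/w2.png

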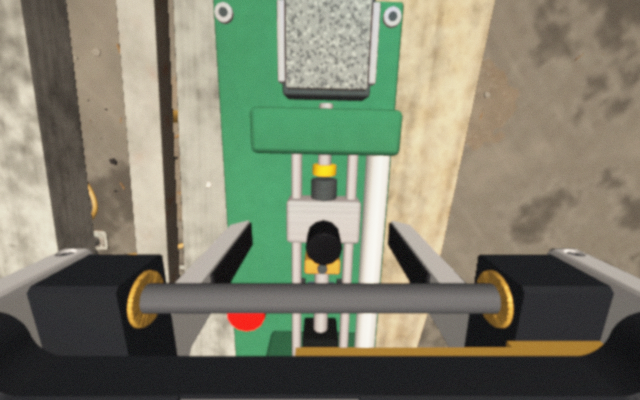

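The knob top is at (323,246), centred between the finger tips. I'll close on it and check the centring from a projection.

Run:
```python
from station import ctrl
import numpy as np
c=ctrl.camera('wrist');K,T=c['intrinsics'],c['camera_from_world']
def g(u,z):
    R,t=T[:3,:3],T[:3,3];o=-R.T@t;w=R.T@np.linalg.inv(K)@np.array([*u,1]);return (o+w*(z-o[2])/w[2]).round(4)
print('knob top',g((323,246),.1),'pad',g((246,318),.06))
```

```text
knob top [0.5516 0.0332 0.1   ] pad [ 0.4987 -0.056   0.06  ]
```

```bash
python3 -m pendant '[[[0.1,0.1,0],0],[[0,0,0],0],[[0,0,0],0],[[0,0,0],0],[[0,0,0],0],[[0,0,0],0],[[0,0,0],0],[[0,0,0],0],[[0,0,0],0],[[0,0,0],0]]' 0 30
```

```text
time_s: 3.25
ee_pos: [0.5507, 0.0321, 0.0759]
eef_rot: [-3.141, -0.0, 1.692]
force: [0.6, -0.3, 0.8]
grip_width: 0.0308
grip_force: 0.0
```

```bash
python3 -m pendant '[[[0,0,0],0],[[0,0,0],0],[[0,0,0],0],[[0,0,0],0]]'
```

```text
time_s: 3.58
ee_pos: [0.5521, 0.0322, 0.076]
eef_rot: [3.138, 0.0, 1.692]
force: [12.4, 1.0, -8.0]
grip_width: 0.0223
grip_force: 30.0
```

```bash
python3 -m pendant '[[[0.12,0,0],0],[[0.04,-0.3,0],0],[[0.03,-0.3,0],0],[[0.04,-0.3,0],0],[[0.03,-0.3,0],0],[[0,0,0],0],[[0,0,0],0]]'
```

```text
time_s: 4.17
ee_pos: [0.5533, 0.0198, 0.076]
eef_rot: [3.141, -0.0, 1.691]
force: [1.9, 2.0, -1.0]
grip_width: 0.0224
grip_force: 30.0
```

```bash
python3 -m pendant '[[[0.03,-0.25,0],0],[[0.03,-0.25,0],0],[[0.03,-0.25,0],0],[[0.03,-0.25,0],0],[[0,0,0],0],[[0,0,0],0]]'; for i in 1; do python3 -m pendant '[[[0.03,-0.2,0],0],[[0.02,-0.2,0],0],[[0,0,0],0],[[0,0,0],0]]'; done
python3 -m pendant '[[[0.03,-0.2,0],0],[[0.02,-0.2,0],0],[[0,0,0],0],[[0,0,0],0]]'
```

```text
time_s: 4.67
ee_pos: [0.5544, 0.0099, 0.076]
eef_rot: [-3.141, -0.0, 1.692]
force: [-0.1, 1.9, 0.7]
grip_width: 0.0221
grip_force: 30.0
time_s: 5.0
ee_pos: [0.5548, 0.006, 0.0759]
eef_rot: [-3.141, -0.0, 1.692]
force: [-2.7, 2.9, 3.8]
grip_width: 0.0223
grip_force: 30.0
time_s: 5.33
ee_pos: [0.5552, 0.0021, 0.076]
eef_rot: [-3.141, -0.0, 1.692]
force: [-4.2, 3.6, 4.4]
grip_width: 0.0227
grip_force: 30.0
```

```bash
python3 -m pendant '[[[-0.03,-0.1,0],0],[[0.01,-0.1,0],0],[[0,0,0],0],[[0,0,0],0]]'|sed -n 2,4p;python3 -m pendant '[[[0.01,-0.1,0],0],[[0,0,0],0],[[0,0,0],0]]'|sed -n 2,4p;python3 -m pendant '[[[0.01,-0.1,0],0],[[0,0,0],0],[[0,0,0],0]]'|sed -n 2,4p
```

```text
ee_pos: [0.5553, 0.0005, 0.076]
eef_rot: [3.141, -0.001, 1.692]
force: [-0.5, 7.7, 2.2]
ee_pos: [0.5554, -0.0004, 0.0759]
eef_rot: [3.141, -0.001, 1.692]
force: [-0.7, 7.1, 3.0]
ee_pos: [0.5555, -0.0014, 0.0759]
eef_rot: [3.141, -0.001, 1.692]
force: [-1.1, 7.9, 2.3]
```

```bash
python3 -m pendant '[[[0.01,-0.15,0],0],[[0.01,-0.15,0],0],[[0,0,0],0],[[0,0,0],0]]'|sed -n 2,4p;python3 -m pendant '[[[0.01,-0.15,0],0],[[0.02,-0.15,0],0],[[0,0,0],0],[[0,0,0],0]]'|sed -n 2,4p;python3 -m pendant '[[[0.01,-0.15,0],0],[[0.01,-0.15,0],0],[[0,0,0],0],[[0,0,0],0]]'|sed -n 2,4p
```

```text
ee_pos: [0.5558, -0.0043, 0.0759]
eef_rot: [3.141, -0.001, 1.692]
force: [-0.4, 9.1, 2.5]
ee_pos: [0.5561, -0.0075, 0.076]
eef_rot: [3.141, -0.001, 1.692]
force: [0.8, 6.4, 2.2]
ee_pos: [0.5564, -0.0105, 0.076]
eef_rot: [3.141, -0.001, 1.692]
force: [0.0, 5.8, 1.7]
```

```bash
python3 -m pendant '[[[0.01,-0.15,0],0],[[0.01,-0.15,0],0],[[0,0,0],0],[[0,0,0],0]]'|sed -n 2,4p;python3 -m pendant '[[[0.01,-0.15,0],0],[[0.02,-0.15,0],0],[[0,0,0],0],[[0,0,0],0]]'|sed -n 2,4p;python3 -m pendant '[[[0.01,-0.1,0],0],[[0,0,0],0],[[0,0,0],0]]'|sed -n 2,4p;python3 -m pendant '[[[0.01,-0.1,0],0],[[0,0,0],0],[[0,0,0],0]]'|sed -n 2,4p
```

```text
ee_pos: [0.5567, -0.0134, 0.076]
eef_rot: [3.141, -0.001, 1.692]
force: [1.3, 6.4, 0.2]
ee_pos: [0.557, -0.0164, 0.076]
eef_rot: [3.141, -0.001, 1.692]
force: [1.9, 7.4, 0.7]
ee_pos: [0.5571, -0.0173, 0.076]
eef_rot: [3.141, -0.001, 1.692]
force: [2.9, 8.5, 0.8]
ee_pos: [0.5572, -0.0183, 0.076]
eef_rot: [3.141, -0.001, 1.692]
force: [1.4, 8.8, 0.9]
```

```bash
python3 -m pendant '[[[0.02,-0.05,0],0],[[0,0,0],0],[[0,0,0],0],[[0,0,0],0]]'|sed -n 2,4p;python3 -m pendant '[[[0.01,-0.05,0],0],[[0,0,0],0],[[0,0,0],0],[[0,0,0],0]]'|sed -n 2,4p
```

```text
ee_pos: [0.5572, -0.0187, 0.076]
eef_rot: [3.141, -0.001, 1.692]
force: [0.5, 9.5, 1.2]
ee_pos: [0.5573, -0.0192, 0.076]
eef_rot: [3.141, -0.001, 1.692]
force: [-0.7, 9.2, 1.7]
```

```bash
python3 -m pendant '[[[0,-0.05,0],0],[[0,0,0],0],[[0,0,0],0],[[0,0,0],0]]'|sed -n 2,4p;python3 -m pendant '[[[0.01,-0.05,0],0],[[0,0,0],0],[[0,0,0],0],[[0,0,0],0]]'|sed -n 2,4p
```

```text
ee_pos: [0.5573, -0.0197, 0.076]
eef_rot: [3.141, -0.001, 1.692]
force: [-0.1, 9.0, 1.3]
ee_pos: [0.5574, -0.0202, 0.076]
eef_rot: [3.141, -0.001, 1.692]
force: [0.0, 8.9, 2.0]
```

```bash
python3 -m pendant '[[[0,-0.05,0],0],[[0,0,0],0],[[0,0,0],0],[[0,0,0],0]]'|sed -n 2,4p;python3 -m pendant '[[[0.01,-0.05,0],0],[[0,0,0],0],[[0,0,0],0],[[0,0,0],0]]'|sed -n 2,4p;python3 -m pendant '[[[0,-0.05,0],0],[[0,0,0],0],[[0,0,0],0],[[0,0,0],0]]'|sed -n 2,4p
```

```text
ee_pos: [0.5574, -0.0206, 0.076]
eef_rot: [3.141, -0.001, 1.692]
force: [-0.5, 9.0, 2.6]
ee_pos: [0.5575, -0.0212, 0.076]
eef_rot: [3.141, -0.001, 1.692]
force: [-0.8, 9.2, 1.1]
ee_pos: [0.5575, -0.0216, 0.076]
eef_rot: [3.141, -0.001, 1.692]
force: [-0.2, 9.9, 0.7]
```

```bash
python3 -m pendant '[[[0.01,-0.05,0],0],[[0,0,0],0],[[0,0,0],0],[[0,0,0],0]]'|sed -n 2,4p;python3 -m pendant '[[[0,-0.05,0],0],[[0,0,0],0],[[0,0,0],0],[[0,0,0],0]]'|sed -n 2,4p
```

```text
ee_pos: [0.5576, -0.0221, 0.076]
eef_rot: [3.141, -0.001, 1.692]
force: [-0.3, 9.2, 2.9]
ee_pos: [0.5576, -0.0226, 0.0759]
eef_rot: [3.141, -0.001, 1.692]
force: [0.7, 9.3, 1.6]
```

```bash
python3 -m pendant '[[[0.01,-0.06,0],0],[[0,0,0],0],[[0,0,0],0],[[0,0,0],0]]'|sed -n 2,4p;python3 -m pendant '[[[0,-0.06,0],0],[[0,0,0],0],[[0,0,0],0],[[0,0,0],0]]'|sed -n 2,4p
```

```text
ee_pos: [0.5577, -0.0232, 0.076]
eef_rot: [3.141, -0.001, 1.692]
force: [-0.3, 9.7, 2.0]
ee_pos: [0.5578, -0.0238, 0.076]
eef_rot: [3.141, -0.001, 1.692]
force: [0.4, 9.2, 1.9]
```

```bash
python3 -m pendant '[[[0.01,-0.06,0],0],[[0,0,0],0],[[0,0,0],0],[[0,0,0],0]]'|sed -n 2,4p
```

```text
ee_pos: [0.5578, -0.0244, 0.076]
eef_rot: [3.141, -0.001, 1.692]
force: [0.1, 9.6, 3.0]
```

```bash
python3 -m pendant '[[[0,-0.06,0],0],[[0,0,0],0],[[0,0,0],0],[[0,0,0],0]]'|sed -n 2,4p;python3 -m pendant '[[[0.01,-0.06,0],0],[[0,0,0],0],[[0,0,0],0],[[0,0,0],0]]'|sed -n 2,4p
```

```text
ee_pos: [0.5579, -0.025, 0.076]
eef_rot: [3.141, -0.001, 1.692]
force: [-0.1, 7.6, 1.4]
ee_pos: [0.558, -0.0257, 0.076]
eef_rot: [3.141, -0.001, 1.692]
force: [0.3, 9.2, 2.8]
```

```bash
python3 -m pendant '[[[0,-0.06,0],0],[[0,0,0],0],[[0,0,0],0],[[0,0,0],0]]'|sed -n 2,4p
```

```text
ee_pos: [0.558, -0.0263, 0.076]
eef_rot: [3.141, -0.001, 1.692]
force: [1.7, 8.4, 1.1]
```

```bash
python3 -m pendant '[[[0,-0.06,0],0],[[0,0,0],0],[[0,0,0],0],[[0,0,0],0]]'|sed -n 2,4p
```

```text
ee_pos: [0.5581, -0.0269, 0.076]
eef_rot: [3.141, -0.001, 1.692]
force: [2.3, 8.8, 0.9]
```

```bash
python3 -m pendant '[[[0.01,-0.06,0],0],[[0,0,0],0],[[0,0,0],0],[[0,0,0],0]]'|sed -n 2,4p
```

```text
ee_pos: [0.5581, -0.0273, 0.076]
eef_rot: [3.141, -0.001, 1.692]
force: [1.3, 10.2, 1.8]
```

```bash
python3 -m pendant '[[[0,-0.04,0],0],[[0,0,0],0],[[0,0,0],0],[[0,0,0],0]]'|sed -n 2,4p
```

```text
ee_pos: [0.5581, -0.0276, 0.0759]
eef_rot: [3.141, -0.001, 1.692]
force: [0.3, 10.9, 0.2]
```

The force is now rising as it would against the buffer. I'll ease forward to test whether the sear holds.

```bash
python3 -m pendant '[[[0,0.1,0],0],[[-0.01,0.1,0],0],[[0,0,0],0],[[0,0,0],0]]'|sed -n 2,4p;python3 -m pendant '[[[-0.01,0.05,0],0],[[0,0.05,0],0],[[0,0,0],0],[[0,0,0],0]]'|sed -n 2,4p
```

```text
ee_pos: [0.5579, -0.0258, 0.0759]
eef_rot: [3.141, -0.001, 1.692]
force: [-0.3, 9.2, 1.4]
ee_pos: [0.5579, -0.0249, 0.076]
eef_rot: [3.141, -0.001, 1.692]
force: [-0.3, 9.2, 2.1]
```

```bash
python3 -m pendant '[[[0,0.06,0],0],[[0,0,0],0],[[0,0,0],0],[[0,0,0],0]]'|sed -n 2,4p;python3 -m pendant '[[[-0.01,0.05,0],0],[[0,0,0],0],[[0,0,0],0],[[0,0,0],0]]'|sed -n 2,4p
```

```text
ee_pos: [0.5578, -0.0247, 0.076]
eef_rot: [3.141, -0.0, 1.692]
force: [0.7, 6.4, 2.6]
ee_pos: [0.5578, -0.0245, 0.076]
eef_rot: [3.141, 0.0, 1.692]
force: [2.5, 3.3, -0.3]
```

The sear holds: the hand stays put while the pull drops away. I'll ease the remaining load and open.

```bash
python3 -m pendant '[[[0,0.05,0],0],[[0,0,0],0],[[0,0,0],0]]'|sed -n 2,4p;python3 -m pendant '[[[0,0,0],0],[[0,0,0],0],[[0,0,0],0],[[0,0,0],0],[[0,0,0],0],[[0,0,0],0],[[0,0,0],0],[[0,0,0],0]]' 1
python3 -m pendant '[[[0,0,2],0],[[0,0,3],0],[[0,0,3],0],[[0,0,0],0],[[0,0,0],0],[[0,0,0],0],[[0,0,0],0]]'
python3 - <<'E'
from station import ctrl
import cv2,numpy as np
c=ctrl.camera('wrist');cv2.imwrite('pics/w3.png',c['color'][:,:,::-1]);np.savez('w3.npz',K=c['intrinsics'],T=c['camera_from_world'],c=c['color'])
E
```

```text
ee_pos: [0.5578, -0.0243, 0.076]
eef_rot: [3.141, 0.0, 1.692]
force: [5.0, 0.9, -0.8]
time_s: 16.58
ee_pos: [0.5576, -0.0241, 0.076]
eef_rot: [-3.142, 0.0, 1.692]
force: [-0.0, -0.7, -0.2]
grip_width: 0.0724
grip_force: 0.0
time_s: 17.17
ee_pos: [0.557, -0.024, 0.1546]
eef_rot: [-3.14, -0.0, 1.692]
force: [-0.0, -0.5, -0.1]
grip_width: 0.0939
grip_force: 0.0
```

View pics/w3.png

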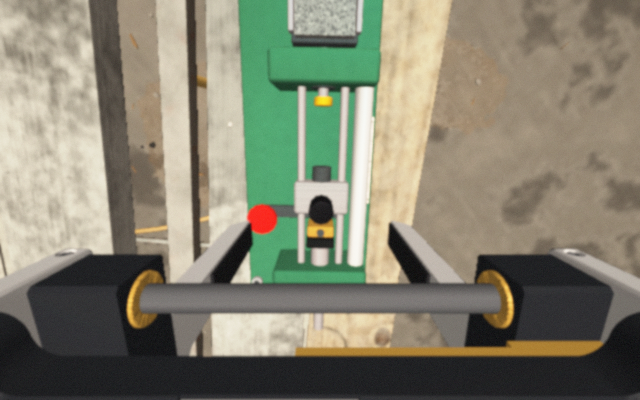

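The striker is held drawn: knob at (320,207), yellow pin undriven at (323,101), red pad at (262,219). The pad is at about (0.498,-0.0525). I'll shut the fingers and go above it.

```bash
python3 -m pendant '[[[-2,-1,0],0],[[-2,-1,0],0],[[-1.9,-0.85,0],0],[[0,0,0],0],[[0,0,0],0],[[0,0,0],0],[[0,0,0],0],[[0,0,0],0],[[0,0,0],0],[[0,0,0],0],[[0,0,0],0],[[0,0,0],0],[[0,0,-3],0],[[0,0,-3],0],[[0,0,-2.4],0],[[0,0,0],0],[[0,0,0],0]]' 0 10
python3 - <<'E'
import cv2,numpy as np
d=np.load('w3.npz');c=d['c'];K,T=d['K'],d['T'];h=cv2.cvtColor(c,cv2.COLOR_RGB2HSV)
m=((h[...,0]<6)|(h[...,0]>174))&(h[...,1]>170)&(h[...,2]>110);m[:,:240]=0;m[:,290:]=0;y,x=np.nonzero(m[:245])
R,t=T[:3,:3],T[:3,3];o=-R.T@t;w=R.T@np.linalg.inv(K)@np.array([x.mean(),y.mean(),1]);print(o+w*(.06-o[2])/w[2])
E
```

```text
time_s: 18.63
ee_pos: [0.4983, -0.0525, 0.0719]
eef_rot: [-3.14, -0.001, 1.692]
force: [0.1, -0.4, 1.4]
grip_width: 0.0004
grip_force: 0.0
[ 0.49852448 -0.05058881  0.06      ]
```

```bash
python3 -m pendant '[[[0,0.05,-0.5],0],[[0,0,-0.4],0],[[0,0,0],0],[[0,0,0],0]]'|sed -n 1,4p; python3 -m pendant '[[[0,0,-0.3],0],[[0,0,-0.3],0],[[0,0,0],0],[[0,0,0],0],[[0,0,0],0]]'|sed -n 1,4p
```

```text
time_s: 18.97
ee_pos: [0.4988, -0.0521, 0.0635]
eef_rot: [3.141, 0.0, 1.692]
force: [0.4, -1.2, -0.3]
time_s: 19.38
ee_pos: [0.4991, -0.0521, 0.0573]
eef_rot: [3.14, 0.0, 1.692]
force: [2.9, -0.2, 3.6]
```

```bash
python3 -m pendant '[[[0,0,-0.2],0],[[0,0,-0.2],0],[[0,0,0],0],[[0,0,0],0],[[0,0,0],0]]'|sed -n 1,4p
```

```text
time_s: 19.8
ee_pos: [0.4986, -0.0521, 0.0529]
eef_rot: [3.142, 0.0, 1.692]
force: [1.4, -0.4, 3.3]
```

```bash
python3 -m pendant '[[[0,0,-0.15],0],[[0,0,0],0],[[0,0,0],0],[[0,0,0],0]]'|sed -n 1,4p
```

```text
time_s: 20.13
ee_pos: [0.4987, -0.0521, 0.0517]
eef_rot: [3.141, 0.0, 1.692]
force: [1.5, -0.7, 6.9]
```

Pad is at its stop. I'll raise the tool clear and look.

```bash
python3 -m pendant '[[[0,0,2],0],[[0,0,3],0],[[0,0,4],0],[[0,-1,2],0],[[0,0,0],0],[[0,0,0],0],[[0,0,0],0]]'
python3 - <<'E'
from station import ctrl
import cv2
cv2.imwrite('pics/w4.png',ctrl.camera('wrist')['color'][:,:,::-1])
E
```

```text
time_s: 20.72
ee_pos: [0.4979, -0.0618, 0.1601]
eef_rot: [-3.139, -0.001, 1.692]
force: [-0.3, 0.2, -0.8]
grip_width: 0.0004
grip_force: 0.0
```

View pics/w4.png

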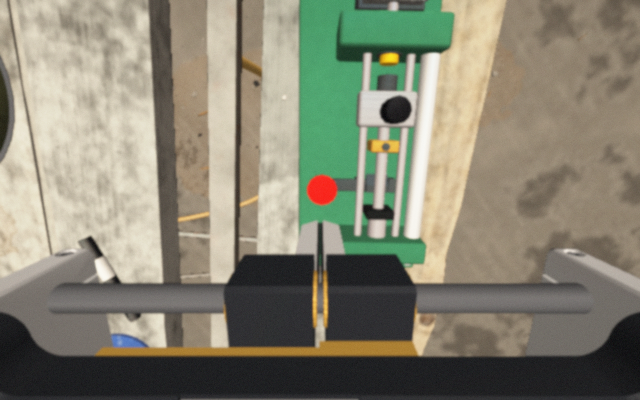

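The striker has fired and is at rest with the knob at (396,109). The pin head, at (390,58), is against the anvil block, and the tool is clear.

```bash
python3 -c "
from station import ctrl
print(ctrl.hand_in())"
```

```text
the job is handed in; nothing more can be done
None
```

I cocked the striker, fired it once with the red pad, and handed the job in. The last picture shows the yellow pin against the anvil block and the striker back near its rest place; the hand-in gave no verdict.

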